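Seat a clock movement in the corner jig

TASK

Draw back the sliding jaw of the movement holder by its red post, then lift the brass clock movement out. Stand it upright on the plate of the corner jig, with its back against the blue fence, its side against the silver fence and its white dial looking away from the blue fence, and press it gently but surely into the corner, flush with both fences at once. Finish while still gripping the movement and pressing it against both fences (do not let go), and leave the other things on the bench where they are.

Things in the scene. Friction and masses are not known exactly. Their poses are not given: they have to be found in the camera images.
- movement: Loose brass clock movement, 0.35 kg, block 46 (x) x 44 (y) x 62 mm tall, balance wheel on top to 68 mm. Origin: centre of the block's underside, z up. Flat back: +x face. Flat sides y = +-22 mm: grip across these, upper half. The -x face has the dial (4 mm proud) and at its foot a ledge, x -33 to -23 mm, 8 mm high. Starts in the holder, axes as the holder's, back 1 mm or less from the fixed jaw.
- dial (a point): Centre of the white dial, 38 mm diameter, on the movement's -x face: at (-27, 0, 38) mm in the movement's frame.
- holder: Slide-jaw holder, fixed to the bench (place and yaw vary): grey base 175 x 64 x 12 mm (x -130 to +45 mm), origin on the bench under the movement's start; the movement stands on its top, z = 12 mm. Fixed steel jaw on the +x side: face at x = +23 mm, 40 mm wide, top 32 mm above the bench. Sliding jaw on the -x side.
- jaw (a joint): Sliding steel jaw (m): 0 closed, grows as it is drawn along the holder's -x, at most 0.035; starts at 0 to 0.004. At 0 its lip, 40 mm wide, covers 6 mm of the movement's ledge (2.5 mm above it; lip top 27.5 mm above the bench), so the movement cannot be lifted; beyond 0.015 it is well free. About 2.5 N of friction; stays where it is left.
- jaw_post (a point): Centre of the top of the post on the sliding jaw, 62 mm above the bench, 69 mm from the holder's origin along its -x when the jaw is closed. The red cap of the post is 15 mm in diameter and 22 mm high, the steel below it 12 mm in diameter; can be pinched from above, the fingers closing along the holder's y.
- jig: Corner jig, fixed to the bench (its place and yaw vary): dark steel plate 120 x 120 x 10 mm, origin under its centre. Two fences 14 mm thick stand 18 mm above the plate (tops 28 mm above the bench) along its +x and +y edges. Pressing down while sliding makes the movement rub and drag on the plate.
- corner (a point): Inner corner where the two fences meet, on the plate's top: at (46, 46, 10) mm in the jig's frame; its axes are the jig's. The back fence's face is its plane x = 0, the side fence's face its plane y = 0. The seated movement has the jig's axes and its origin at (-23, -22, 0) mm in this frame.
- back_fence: Blue fence on the jig's +x edge, 120 mm long, inner face looking to the jig's -x; origin under its centre. The movement's back goes here.
- side_fence: Silver fence on the jig's +y edge, 106 mm long, inner face looking to the jig's -y; origin under its centre. The movement's +y side goes here.
- case_ring: Yellow plastic ring, 52 mm diameter, 22 mm high, between holder and jig; bystander.
- watch: Round watch head, 44 mm diameter, 10 mm high; bystander.
- amber_bottle: Amber jar with a black cap, 44 mm diameter, 85 mm high; bystander.
- oil_jar: Blue jar with a white cap, 48 mm diameter, 60 mm high; bystander.
- dial_tray: Empty white tray, 90 x 90 x 18 mm; bystander.
- screwdriver: Screwdriver with a red handle, 150 mm long, lying; bystander.
- stake_stand: Black turned stand, 48 mm diameter, 60 mm high; bystander.
There are look-alikes about, which are no part of the job. Leave any purple look-alike of the movement alone.

How it is judged:
On the way, in this order (a step that is already met when the one before it is completed fails the run):
1. the jaw is drawn back at least 15 mm with the movement still standing in the holder (value of joint jaw above 0.015 m and z of movement in the frame of holder below 0.02 m and horizontal distance between movement and holder below 0.03 m), for 0.1 s.
2. the movement is lifted out of the holder in the fingers (z of movement in the frame of holder above 0.03 m and contact force between the fingers and movement above 1 N), for 0.1 s.
At the end, for the whole second after the job is handed in: Movement upright and square to the jig (3.4 degrees), standing on the plate (3 mm), dial away from the blue fence, within 3 mm of the corner and pressing each fence with at least 1.5 N, at rest, still gripped with at least 3 N (x of movement in the frame of corner between -0.026 and -0.02 m and y of movement in the frame of corner between -0.025 and -0.019 m and z of movement in the frame of corner below 0.003 m and x of dial in the frame of corner below -0.045 m and angle between the x axis of movement and the x axis of jig, either way round below 0.06 rad and angle between movement's own z axis and vertical below 0.06 rad and contact force between movement and back_fence above 1.5 N and contact force between movement and side_fence above 1.5 N and contact force between the fingers and movement above 3 N and linear speed of movement below 0.01 m/s); the arm keeps its last pose, push and grip.
It fails at once if a bystander is moved more than 30 mm (distance of any of case_ring, watch, amber_bottle, oil_jar, dial_tray, screwdriver, stake_stand from where it was at the start of the episode above 0.03 m).
It fails at once if the movement is slammed or forced against a fence (over 60 N) (contact force between movement and back_fence above 60 N or contact force between movement and side_fence above 60 N).
It also fails if it takes over 59 s, if anything falls off the work surface, if the arm or the gripper's body presses on something with over 40 N, if the wrist force passes 120 N, or if a joint passes its speed limit or range.

ROBOT

A 6-joint arm with a two-finger parallel gripper is mounted at the origin on the work surface. World frame = base frame: x ahead of the robot, y to its left, z up, the work surface at z = 0. Lengths are in m, angles in rad, forces in N, time in s.
With the tool pointing down it reaches from about 0.4 to 0.825 m from the base axis. Payload 7 kg.
Tool frame: the origin (TCP) lies at the very end of the fingers, on their centre line; the grasp point (between the pads) lies behind it (env.hold_point_z is the y of the grasp point in the tool frame, in m); y points along the fingers, x is the direction in which the jaws open and shut, and the axes are right-handed (so a half turn about y gives the same grasp; the last joint's range is limited). The gripper opens to 88 mm and grips with 3 to 60 N. Pads are 19 mm wide; open, the fingers measure 130 mm over their backs; the gripper's body (78 mm by 193 mm) begins 47 mm behind the grasp point.
Start: joints at [-0.892, 0.359, 0.012, 0, -1.224, -0.288], TCP at [0.257, -0.624, 0.227] pointing down, gripper open.
Joint ranges: [-3.07, 3.07], [-1.43, 2.12], [-1.02, 1.25], [-3.03, 1.67], [-3.05, -0], [-3.03, 3.03]. Speed limits (rad/s): [2.39, 2.39, 3.01, 3.14, 3.14, 3.14].

INTERFACE

Orientations are given as a rotation vector (axis times angle).
In Python, from workcell import env gives the robot as it stands.
- The arm moves only by the tool carry_out, never from a script. Its argument "targets" is a list of rows, each a list of 3 entries, a list of its own where there are three numbers: the shift along the tool's x, y, z in m, then the turn, a rotation vector about the tool's x, y, z in degrees, then the opening, from 0 (shut) to 1 (fully open). In form: [[[dx, dy, dz], [wx, wy, wz], grip], ...]. A call has 1 to 10 rows; each row is the pose to reach, as a shift and turn from the pose commanded when the call began, along the tool's axes at that moment; what a row does not reach only later rows make up. A row lasts 1/12 s, in which the tool goes at most 41.7 mm and 7.16 degrees, less where a joint would pass 70% of its speed; a pose out of reach is approached as far as the arm can. A call with a gripper value outside its range is refused whole. The fingers move at their own pace and stop on an object; "force" is the grip in N (left out, the last holds). Time passes only in rows, so rows that repeat a pose let the fingers close. It gives the time, the measured TCP pose, the force and the opening at its end, in the units of the state.
- env.sense(): the state, without advancing time (a new reading comes with each control period).
- env.get_image(name): name is "scene" or "top" or "wrist"; returns the picture (400x640x3 uint8, red, green, blue); there is no depth.
- env.camera_params(name): a dict with "fx", "fy", "cx", "cy" (pixels), "xyz" and "orientation" of the camera in the world; the wrist camera has in their place "mount" (4x4, takes a point from camera to tool coordinates, whose origin is the TCP and whose axes are the tool frame's). Camera axes: x right, y up, looking along -z (the intrinsics and any distortion apply to the point x, -y, -z); pixel columns grow to the right and rows downward; lengths in m; the calibration is good to about 2 mm. A picture is of the moment at which its call begins: read the wrist's pose just before it. camera_params takes no time and is no camera call.
- env.close_job(): hands the job in, once; it reports no verdict.
Trained networks look in the newest picture that a camera, given by its name, has taken for a name from the list of things; names that differ only in an ending like _2 or _b are one class to them, and where a whole thing is asked for, a point or a joint stands for the part that bears it (a point fixed in the world has none). Each returns a list of dicts, best first, with "conf" (0 to 1); they miss things now and then, are a little off and sometimes report something else, mostly with a low value. They report only what shows in the picture. A call takes as long as a camera call. They do not tell look-alikes from the thing itself.
- env.regions_of(thing, camera): "region" (400x640 bool, what is visible of it) and "centre" ([column, row] in pixels, amid what is visible of it).
The state is a dict: "time_s": time; "joints": joint angles; "joint_velocities": joint speeds; "joint_efforts": joint torques, N m; "position": TCP position; "orientation": TCP orientation; "contact_force": force on the tool from outside, world axes, zero at the start; "ft_torque": the same for the moment, N m; "opening": finger opening in m.
Only numpy, scipy, OpenCV 4.12 (cv2) and the standard library are available. Lean on these libraries where they do the work, as an engineer would, in place of code of your own. Each camera call takes 0.05 s, during which the arm holds its last target. There are 200 camera calls.

## Working session

There is one attempt and no reset: what is moved stays moved. The work goes in short steps, Python scripts to look and compute and a tool call to move; the robot and the scene stay as the last step left them, time stands still between calls to the robot, and variables do not carry over. Pictures are saved under pics/ and viewed, about 8 in all and at most 12, crops included, and the job is handed in when it is done.

Besides the shell and the picture viewer there is one more tool, called after "Emit:" as name(argument=value, ...) on one line, values as JSON. carry_out: Moves the arm, as the interface text tells. Its arguments: {"type":"object","properties":{"targets":{"type":"array","items":{"type":"array"}},"force":{"type":"number"}},"required":["targets"]}

```bash
ls; mkdir -p pics; python3 - <<'E'
from workcell import env
import cv2,numpy as np
print(env.sense()); print(env.hold_point_z)
for n in("scene","top","wrist"):
    p=env.camera_params(n); print(n,p)
a=env.get_image("scene");b=env.get_image("top")
cv2.imwrite("pics/top1.png",b[:,:,::-1]);cv2.imwrite("pics/scene1.png",a[:,:,::-1])
E
```

```text
pics
{'time_s': 0.0, 'joints': array([-8.91880071e-01,  3.59377414e-01,  1.10566244e-02, -3.93258463e-04,
       -1.22410202e+00, -2.88096373e-01]), 'joint_velocities': array([ 0.00074654,  0.00024392,  0.00059219,  0.00013394, -0.00167588,
       -0.00164043]), 'joint_efforts': array([-3.52452393e-03, -5.82719135e+01,  2.93039149e+01,  6.99730396e+00,
        6.58247009e-03, -1.91410527e-04]), 'position': array([ 0.25693281, -0.62364695,  0.22562008]), 'orientation': array([-0.99681996, -1.49128384,  1.48978305]), 'contact_force': array([-0.39450551,  0.30050947, -0.5192651 ]), 'ft_torque': array([ 0.00682806, -0.05178563,  0.04284421]), 'opening': 0.08721399163718102}
-0.0188
scene {'fx': 469.80155344162034, 'fy': 469.80155344162034, 'cx': 322.0612848662145, 'cy': 204.69954157012359, 'xyz': array([1.45855496, 0.1196321 , 1.02051919]), 'orientation': array([0.54052324, 0.62358276, 1.60573581])}
top {'fx': 422.6508030925979, 'fy': 422.6508030925979, 'cx': 321.3469157017629, 'cy': 204.0604371453344, 'xyz': array([0.48252124, 0.01741286, 1.42029172]), 'orientation': array([ 0.07557602, -0.07269353, -1.54242717])}
wrist {'fx': 321.97229251183205, 'fy': 321.97229251183205, 'cx': 316.49422418641694, 'cy': 196.72905490722516, 'mount': array([[ 9.99999943e-01, -3.35692489e-04,  2.03964843e-05,
        -3.42122999e-04],
       [ 1.21561038e-04,  3.04241067e-01, -9.52595065e-01,
        -1.58303521e-01],
       [ 3.13573561e-04,  9.52595014e-01,  3.04241091e-01,
         8.21182561e-02],
       [ 0.00000000e+00,  0.00000000e+00,  0.00000000e+00,
         1.00000000e+00]])}
```

View pics/top1.png

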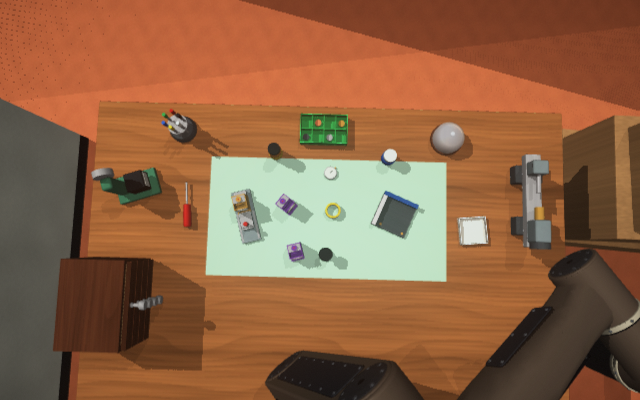

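View pics/scene1.png

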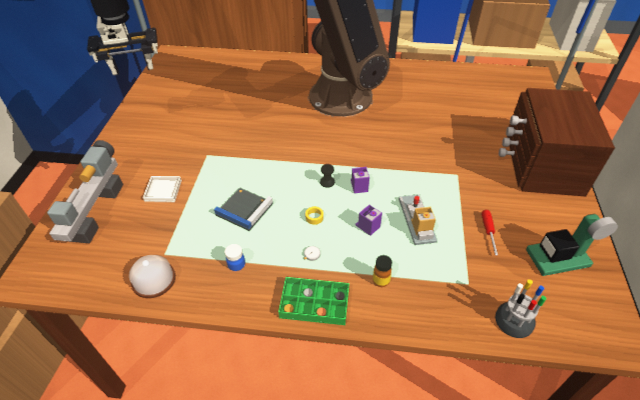

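The top view shows the holder at about (245,215), with the brass movement at (240,200) and the red post at (247,226). The jig is at (395,215), its blue fence on the far side and its silver fence on the left. The purple look-alikes are at (287,204) and (295,252), and the ring is at (333,211).

```bash
cat > h.py <<'E'
from workcell import env
import cv2,numpy as np
from scipy.spatial.transform import Rotation as R
np.set_printoptions(precision=4,suppress=True)
def cam(n,s=None):
    p=env.camera_params(n); K=np.array([[p["fx"],0,p["cx"]],[0,p["fy"],p["cy"]],[0,0,1]])
    if n=="wrist":
        s=s or env.sense(); T=np.eye(4); T[:3,:3]=R.from_rotvec(s["orientation"]).as_matrix(); T[:3,3]=s["position"]
        M=T@p["mount"]; return K,M[:3,:3],M[:3,3]
    return K,R.from_rotvec(p["orientation"]).as_matrix(),np.array(p["xyz"])
def px2w(c,uv,z):
    K,Rm,t=c; uv=np.atleast_2d(uv).astype(float)
    d=np.c_[(uv[:,0]-K[0,2])/K[0,0],-(uv[:,1]-K[1,2])/K[1,1],-np.ones(len(uv))]@Rm.T
    return t+d*((z-t[2])/d[:,2])[:,None]
def w2px(c,P):
    K,Rm,t=c; q=(np.atleast_2d(P)-t)@Rm
    return np.c_[K[0,0]*q[:,0]/-q[:,2]+K[0,2],K[1,1]*-q[:,1]/-q[:,2]+K[1,2]]
def frame(o,yaw,P):  # local->world
    c,s=np.cos(yaw),np.sin(yaw); return np.array([*o[:2],0])+np.atleast_2d(P)@np.array([[c,-s,0],[s,c,0],[0,0,1]]).T
def todo(target,jawdir_yaw,s=None,pos=None):
    """shift/turn (tool axes) from present pose to pointing-down pose with TCP at target and tool x along yaw"""
    s=s or env.sense(); Rm=R.from_rotvec(s["orientation"]).as_matrix()
    best=None
    for k in (0,np.pi):
        x=np.array([np.cos(jawdir_yaw+k),np.sin(jawdir_yaw+k),0]); y=np.array([0,0,-1.]); z=np.cross(x,y)
        w=np.degrees(R.from_matrix(Rm.T@np.c_[x,y,z]).as_rotvec())
        if best is None or np.linalg.norm(w)<np.linalg.norm(best): best=w
    print("shift",Rm.T@(np.array(target)-s["position"]),"turn",best,"joint6",s["joints"][5])
E
python3 - <<'E'
from h import *
print(R.from_rotvec(env.sense()["orientation"]).as_matrix())
im=cv2.imread("pics/top1.png"); c=cam("top")
env.get_image("top")
for n,z in (("jaw_post",.05),("movement",.06),("holder",.012),("jig",.01),("back_fence",.028),("side_fence",.028),("case_ring",.022)):
    for r in env.regions_of(n,"top")[:3]:
        ys,xs=np.nonzero(r["region"]); rect=cv2.minAreaRect(np.c_[xs,ys].astype(np.float32))
        box=px2w(c,cv2.boxPoints(rect),z)[:,:2]
        print(n,round(r["conf"],2),np.round(r["centre"]),px2w(c,r["centre"],z)[0,:2],box.round(3).tolist())
E
```

```text
[[-0.3808 -0.0007 -0.9246]
 [ 0.9246  0.0013 -0.3808]
 [ 0.0015 -1.      0.0001]]
jaw_post 0.71 [246. 218.] [0.5593 0.2643] [[0.573, 0.292], [0.584, 0.252], [0.531, 0.237], [0.52, 0.276]]
movement 0.76 [294. 252.] [0.4567 0.1043] [[0.475, 0.131], [0.488, 0.086], [0.437, 0.072], [0.425, 0.116]]
movement 0.74 [241. 201.] [0.6134 0.2805] [[0.627, 0.313], [0.641, 0.265], [0.589, 0.25], [0.576, 0.297]]
movement 0.58 [286. 206.] [0.6017 0.136 ] [[0.61, 0.172], [0.644, 0.147], [0.606, 0.097], [0.572, 0.122]]
holder 0.65 [251. 220.] [0.5552 0.2549] [[0.647, 0.327], [0.663, 0.262], [0.493, 0.218], [0.477, 0.282]]
holder 0.55 [395. 215.] [ 0.5857 -0.2263] [[0.552, -0.137], [0.67, -0.188], [0.62, -0.303], [0.503, -0.251]]
jig 0.8 [395. 212.] [ 0.5965 -0.2265] [[0.556, -0.143], [0.669, -0.193], [0.62, -0.303], [0.509, -0.253]]
back_fence 0.54 [397. 201.] [ 0.6321 -0.2297] [[0.65, -0.181], [0.668, -0.188], [0.621, -0.3], [0.604, -0.292]]
back_fence 0.17 [248. 222.] [0.5485 0.2635] [[0.645, 0.324], [0.661, 0.261], [0.491, 0.216], [0.476, 0.279]]
case_ring 0.41 [327. 211.] [0.5914 0.003 ] [[0.594, 0.017], [0.628, -0.015], [0.597, -0.047], [0.563, -0.015]]
```

Emit:
carry_out(targets=[[[0.245,0,-0.493],[0,0,0],1],[[0.245,0,-0.493],[0,0,0],1],[[0.245,0,-0.493],[0,0,0],1],[[0.245,0,-0.493],[0,0,0],1],[[0.245,0,-0.493],[0,0,0],1],[[0.245,0,-0.493],[0,0,0],1],[[0.245,0,-0.493],[0,0,0],1],[[0.245,0,-0.493],[0,0,0],1],[[0.245,0,-0.493],[0,0,0],1],[[0.245,0,-0.493],[0,0,0],1]])

```text
time_s: 1.33
position: [0.5326, -0.3087, 0.227]
orientation: [-0.999, -1.491, 1.491]
contact_force: [1.4, -0.9, 0.8]
opening: 0.0875
```

```bash
python3 - <<'E'
from h import *
s=env.sense(); print(s["position"],s["joints"]); todo([.62,-.21,.226],np.radians(112))
E
```

```text
[ 0.5326 -0.3087  0.227 ] [-0.2084  0.2611 -0.1259  0.     -1.183  -0.9715]
shift [ 0.0579  0.001  -0.1184] turn [ 0.0349  0.3971 -0.026 ] joint6 -0.9714730594956162
```

Emit:
carry_out(targets=[[[0.058,0,-0.118],[0,0,0],1],[[0.058,0,-0.118],[0,0,0],1],[[0.058,0,-0.118],[0,0,0],1],[[0.058,0,-0.118],[0,0,0],1],[[0.058,0,-0.118],[0,0,0],1],[[0.058,0,-0.118],[0,0,0],1]])

```text
time_s: 1.83
position: [0.6185, -0.2114, 0.2262]
orientation: [-0.997, -1.491, 1.492]
contact_force: [-0.7, -0.1, -0.1]
opening: 0.0873
```

```bash
python3 - <<'E'
from h import *
s=env.sense(); c=cam("wrist",s); im=env.get_image("wrist")[:,:,::-1].copy()
print(s["position"],s["joint_velocities"])
cv2.imwrite("pics/jig_raw.png",im)
o=[.586,-.222];y=np.radians(-23.4)
P=frame(o,y,[[46,46,28],[46,-60,28],[-60,46,28],[-60,-60,10],[-60,60,28],[60,60,28],[60,-60,28]]*np.array([[1e-3]*3]))
uv=w2px(c,P);print(uv.round(1).tolist())
for p in uv: cv2.circle(im,tuple(int(v) for v in p),3,(0,0,255),1)
cv2.imwrite("pics/jig.png",im)
E
```

```text
[ 0.6185 -0.2114  0.2262] [-0.0301 -0.0149 -0.0108  0.0017  0.0001  0.0007]
[[318.2, 196.2], [250.6, 129.6], [388.0, 131.8], [320.5, 58.0], [396.2, 141.0], [317.9, 212.2], [242.0, 138.6]]
```

View pics/jig.png

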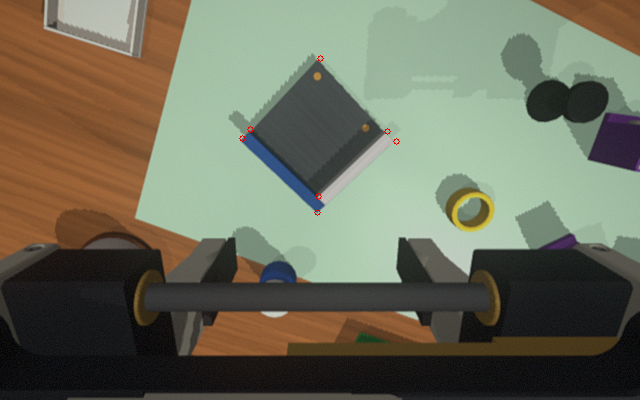

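The jig matches the coarse estimate to within about 1–2 px, with its corner at (318,212). I'll refine it by colour, then move over the holder.

```bash
python3 - <<'E'
from h import *
s=env.sense(); c=cam("wrist",s); im=cv2.imread("pics/jig_raw.png")
b,g,r=[im[:,:,i].astype(int) for i in range(3)]
blue=((b-r>50)&(b-g>25)).astype(np.uint8); blue[:,:230]=0; blue[230:]=0; blue[:,340:]=0
sil=((abs(r-g)<18)&(abs(g-b)<22)&(r>125)).astype(np.uint8); sil[:120]=0; sil[225:]=0; sil[:,:300]=0; sil[:,405:]=0
for n,m,z in(("blue",blue,.028),("sil",sil,.028)):
    k,l,st,ce=cv2.connectedComponentsWithStats(m); i=1+np.argmax(st[1:,4]); ys,xs=np.nonzero(l==i)
    P=px2w(c,np.c_[xs,ys],z)[:,:2].astype(np.float32)*1000
    rc=cv2.minAreaRect(P); print(n,len(xs),rc,cv2.boxPoints(rc).round(1).tolist())
todo([.57,.26,.226],np.radians(104.5))
E
```

```text
blue 1167 ((636.0379028320312, -245.36480712890625), (117.90734100341797, 13.184415817260742), 67.17079162597656) [[607.0999755859375, -297.1000061035156], [619.2000122070312, -302.29998779296875], [665.0, -193.60000610351562], [652.7999877929688, -188.5]]
sil 1147 ((601.5440673828125, -173.12158203125), (14.207374572753906, 106.04399108886719), 67.3218765258789) [[549.9000244140625, -159.1999969482422], [647.7000122070312, -200.10000610351562], [653.2000122070312, -187.0], [555.4000244140625, -146.10000610351562]]
shift [ 0.4548  0.0005 -0.1355] turn [-0.0246  7.9034  0.0069] joint6 -1.1471246746815837
```

Emit:
carry_out(targets=[[[0.455,0,-0.135],[0,7.9,0],1],[[0.455,0,-0.135],[0,7.9,0],1],[[0.455,0,-0.135],[0,7.9,0],1],[[0.455,0,-0.135],[0,7.9,0],1],[[0.455,0,-0.135],[0,7.9,0],1],[[0.455,0,-0.135],[0,7.9,0],1],[[0.455,0,-0.135],[0,7.9,0],1],[[0.455,0,-0.135],[0,7.9,0],1],[[0.455,0,-0.135],[0,7.9,0],1],[[0.455,0,-0.135],[0,7.9,0],1]])

```text
time_s: 2.72
position: [0.5756, 0.2009, 0.2273]
orientation: [-1.08, -1.393, 1.391]
contact_force: [1.3, 0.3, 0.8]
opening: 0.0877
```

```bash
python3 - <<'E'
from h import *
s=env.sense(); print(s["position"],s["joints"]); todo([.57,.26,.226],np.radians(104.5))
E
```

```text
[0.5756 0.2009 0.2273] [ 0.6559  0.2511 -0.1387  0.0001 -1.1799 -1.9757]
shift [ 0.0586  0.0013 -0.0092] turn [ 0.055  -0.1146  0.0159] joint6 -1.9756842266418806
```

Emit:
carry_out(targets=[[[0.059,0.001,-0.009],[0,0,0],1],[[0.059,0.001,-0.009],[0,0,0],1],[[0.059,0.001,-0.009],[0,0,0],1],[[0.059,0.001,-0.009],[0,0,0],1],[[0.059,0.001,-0.009],[0,0,0],1]])

```text
time_s: 3.13
position: [0.5702, 0.2585, 0.2257]
orientation: [-1.079, -1.392, 1.392]
contact_force: [0.1, -0.4, -0.1]
opening: 0.0876
```

```bash
python3 - <<'E'
from h import *
s=env.sense(); c=cam("wrist",s); im=env.get_image("wrist")[:,:,::-1].copy()
print(s["position"],s["joint_velocities"])
cv2.imwrite("pics/hol_raw.png",im)
b,g,r=[im[:,:,i].astype(int) for i in range(3)]
red=((r-g>90)&(r-b>90)&(abs(g-b)<40)).astype(np.uint8); red[260:]=0
k,l,st,ce=cv2.connectedComponentsWithStats(red)
for i in range(1,k):
    if st[i,4]>20: print("red",st[i],ce[i],px2w(c,ce[i],.055))
o=[.611,.283];y=np.radians(14.5)
P=frame(o,y,np.array([[-130,-32,12],[-130,32,12],[45,32,12],[45,-32,12],[-69,0,62],[23,-22,74],[23,22,74],[-23,22,74],[-23,-22,74]])*1e-3)
uv=w2px(c,P);print(uv.round(1).tolist())
for p in uv: cv2.circle(im,tuple(int(v) for v in p),3,(0,0,255),1)
x0=int(uv[4,0])-130; cv2.imwrite("pics/hol.png",cv2.resize(im[20:270,x0:x0+260],None,fx=2.4,fy=2.4,interpolation=cv2.INTER_CUBIC)); print("crop x0",x0)
E
```

```text
[0.5702 0.2585 0.2257] [-0.0139 -0.0041 -0.0032 -0.0014  0.0012 -0.0025]
red [324 145  13  13 135] [329.8444 151.2815] [[0.5417 0.265  0.055 ]]
red [471 179  33  59 874] [487.4497 207.6888] [[0.5583 0.4465 0.055 ]]
[[299.9, 91.8], [358.1, 91.7], [352.8, 237.4], [302.2, 237.4], [330.2, 155.1], [308.8, 243.3], [350.3, 243.2], [351.7, 202.1], [308.4, 202.1]]
crop x0 200
```

View pics/hol.png

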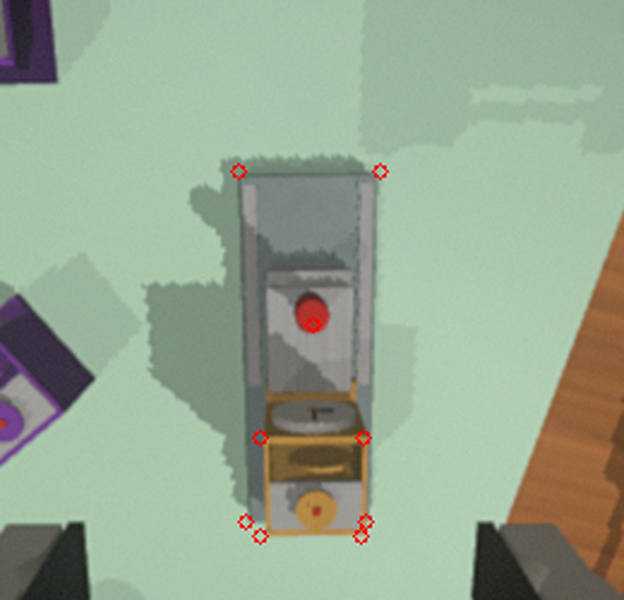

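The holder agrees too. The movement's top sits at crop (267–365, 438–533), about 1.5 mm toward tool +x from my guess, and the red post is at (313,313) with the jaw nearly closed. Next I pinch the post.

Emit:
carry_out(targets=[[[0.012,0.04,0.026],[0,0,0],1],[[0.012,0.08,0.026],[0,0,0],1],[[0.012,0.12,0.026],[0,0,0],1],[[0.012,0.15,0.026],[0,0,0],1],[[0.012,0.17,0.026],[0,0,0],1],[[0.012,0.183,0.026],[0,0,0],1],[[0.012,0.19,0.026],[0,0,0],1],[[0.012,0.19,0.026],[0,0,0],1],[[0.012,0.19,0.026],[0,0,0],0],[[0.012,0.19,0.026],[0,0,0],0]], force=20)

```text
time_s: 4.02
position: [0.5428, 0.2652, 0.0369]
orientation: [-1.08, -1.395, 1.391]
contact_force: [-0.1, 0.2, -0.4]
opening: 0.0794
```

Emit:
carry_out(targets=[[[0,0,0],[0,0,0],0],[[0,0,0],[0,0,0],0],[[0,0,0],[0,0,0],0],[[0,0,0],[0,0,0],0],[[0,0,0],[0,0,0],0],[[0,0,0],[0,0,0],0]])

```text
time_s: 4.52
position: [0.5418, 0.2652, 0.0357]
orientation: [-1.079, -1.393, 1.393]
contact_force: [0.3, -1.3, 0.8]
opening: 0.0397
```

Emit:
carry_out(targets=[[[0,0,0],[0,0,0],0],[[0,0,0],[0,0,0],0],[[0,0,0],[0,0,0],0],[[0,0,0],[0,0,0],0],[[0,0,0],[0,0,0],0],[[0,0,0],[0,0,0],0]])

```text
time_s: 5.02
position: [0.5419, 0.2649, 0.0355]
orientation: [-1.079, -1.393, 1.393]
contact_force: [0.8, -1.0, -0.3]
opening: 0.0143
```

Emit:
carry_out(targets=[[[0,0,0.004],[0,0,0],0],[[0,0,0.009],[0,0,0],0],[[0,0,0.014],[0,0,0],0],[[0,0,0.019],[0,0,0],0],[[0,0,0.024],[0,0,0],0],[[0,0,0.026],[0,0,0],0],[[0,0,0.026],[0,0,0],0],[[0,0,0.026],[0,0,0],0]])

```text
time_s: 5.68
position: [0.5155, 0.2579, 0.0355]
orientation: [-1.078, -1.391, 1.395]
contact_force: [-1.5, -5.1, 2.3]
opening: 0.0139
```

Emit:
carry_out(targets=[[[0,0,0],[0,0,0],1],[[0,0,0],[0,0,0],1],[[0,0,0],[0,0,0],1],[[0,0,0],[0,0,0],1],[[0,-0.03,0],[0,0,0],1],[[0,-0.06,0],[0,0,0],1],[[0,-0.09,0],[0,0,0],1],[[0,-0.12,0],[0,0,0],1],[[0,-0.12,0],[0,0,0],1],[[0,-0.12,0],[0,0,0],1]])

```text
time_s: 6.52
position: [0.5177, 0.2598, 0.1578]
orientation: [-1.079, -1.398, 1.389]
contact_force: [-0.8, 0.7, -1.6]
opening: 0.0755
```

```bash
python3 - <<'E'
from h import *
s=env.sense(); c=cam("wrist",s); im=env.get_image("wrist")[:,:,::-1].copy()
print(s["position"],s["opening"])
b,g,r=[im[:,:,i].astype(int) for i in range(3)]
red=((r-g>90)&(r-b>90)&(abs(g-b)<40)).astype(np.uint8); red[260:]=0
k,l,st,ce=cv2.connectedComponentsWithStats(red)
for i in range(1,k):
    if st[i,4]>20: print("red",st[i],ce[i],px2w(c,ce[i],.055))
y=np.radians(14.5); o=[.610,.2835]
P=frame(o,y,np.array([[23,-22,74],[23,22,74],[-23,22,74],[-23,-22,74]])*1e-3)
uv=w2px(c,P);print(uv.round(1).tolist())
for p in uv: cv2.circle(im,tuple(int(v) for v in p),3,(0,0,255),1)
x0=int(uv[:,0].mean())-120;y0=int(uv[:,1].mean())-170;y0=max(y0,0)
cv2.imwrite("pics/hol2.png",cv2.resize(im[y0:y0+240,x0:x0+240],None,fx=2.5,fy=2.5,interpolation=cv2.INTER_CUBIC)); print(x0,y0)
todo([.610,.2835,.155],y+np.pi/2)
E
```

```text
[0.5177 0.2598 0.1578] 0.07548488069284927
red [307 185  16  15 194] [314.3918 192.0722] [[0.5159 0.2575 0.055 ]]
red [500 243  17   6  78] [508.0513 245.9231] [[0.5214 0.4383 0.055 ]]
[[292.1, 325.5], [340.6, 325.4], [341.8, 281.2], [290.8, 281.3]]
196 133
shift [ 0.0004  0.0012 -0.0963] turn [ 0.0791 -0.0166  0.0759] joint6 -2.1203166906668356
```

View pics/hol2.png

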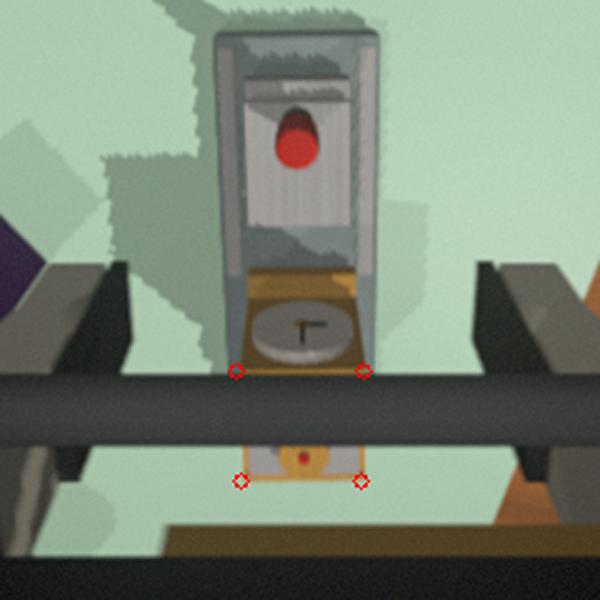

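The jaw is well clear. The movement still stands in the holder at crop (243–363, 372–480), about 1 mm toward tool +x.

Emit:
carry_out(targets=[[[0.001,0,-0.035],[0,0,0],1],[[0.001,0,-0.07],[0,0,0],1],[[0.001,0,-0.096],[0,0,0],1],[[0.001,0.0,-0.096],[0,0,0],1],[[0.001,0.04,-0.096],[0,0,0],1],[[0.001,0.075,-0.096],[0,0,0],1],[[0.001,0.105,-0.096],[0,0,0],1],[[0.001,0.12,-0.096],[0,0,0],1],[[0.001,0.12,-0.096],[0,0,0],1],[[0.001,0.12,-0.096],[0,0,0],0.4]], force=10)

```text
time_s: 7.4
position: [0.6085, 0.2829, 0.0338]
orientation: [-1.078, -1.39, 1.396]
contact_force: [0.0, 0.6, 0.2]
opening: 0.085
```

Emit:
carry_out(targets=[[[0,0,0],[0,0,0],0.4],[[0,0,0],[0,0,0],0.4],[[0,0,0],[0,0,0],0.4],[[0,0,0],[0,0,0],0.4],[[0,0,0],[0,0,0],0.4],[[0,0,0],[0,0,0],0.4],[[0,0,0],[0,0,0],0.4],[[0,0,0],[0,0,0],0.4]], force=10)

```text
time_s: 8.07
position: [0.6096, 0.2838, 0.0361]
orientation: [-1.079, -1.394, 1.393]
contact_force: [-0.9, 0.5, 3.8]
opening: 0.0442
```

Emit:
carry_out(targets=[[[0,0,0],[0,0,0],0.3],[[0,0,0],[0,0,0],0.3],[[0,0,0],[0,0,0],0.3],[[0,-0.01,0],[0,0,0],0.3],[[0,-0.025,0],[0,0,0],0.3],[[0,-0.045,0],[0,0,0],0.3],[[0,-0.07,0],[0,0,0],0.3],[[0,-0.1,0],[0,0,0],0.3],[[0,-0.13,0],[0,0,0],0.3],[[0,-0.13,0],[0,0,0],0.3]], force=30)

```text
time_s: 8.9
position: [0.6121, 0.2849, 0.1726]
orientation: [-1.082, -1.402, 1.387]
contact_force: [0.9, 0.3, -1.8]
opening: 0.0435
```

```bash
python3 - <<'E'
from h import *
s=env.sense();print({k:s[k] for k in("position","contact_force","opening","joints")})
y=np.radians(-22.75)
P=frame([.5873,-.2248],y,[[.023,.024,0],[.023-.03,.024-.025,0]]);print(P)
todo([*P[1,:2],.165],y+np.pi/2)
E
```

```text
{'position': array([0.6121, 0.2849, 0.1726]), 'contact_force': array([ 0.9157,  0.3491, -1.7594]), 'opening': 0.04349357267654375, 'joints': array([ 0.7248,  0.3886, -0.0701,  0.0021, -1.1034, -2.0428])}
[[ 0.6178 -0.2116  0.    ]
 [ 0.5805 -0.223   0.    ]]
shift [-0.4837  0.0051  0.1581] turn [ 0.4322 37.2868  0.2824] joint6 -2.0428359126552293
```

Emit:
carry_out(targets=[[[-0.484,0,0.158],[0,37.3,0],0.3],[[-0.484,0,0.158],[0,37.3,0],0.3],[[-0.484,0,0.158],[0,37.3,0],0.3],[[-0.484,0,0.158],[0,37.3,0],0.3],[[-0.484,0,0.158],[0,37.3,0],0.3],[[-0.484,0,0.158],[0,37.3,0],0.3],[[-0.484,0,0.158],[0,37.3,0],0.3],[[-0.484,0,0.158],[0,37.3,0],0.3],[[-0.484,0,0.158],[0,37.3,0],0.3],[[-0.484,0,0.158],[0,37.3,0],0.3]])

```text
time_s: 9.73
position: [0.5822, -0.1341, 0.1654]
orientation: [-1.371, -0.911, 0.911]
contact_force: [1.1, -0.2, -3.9]
opening: 0.0437
```

```bash
python3 - <<'E'
from h import *
y=np.radians(-22.75); print(env.sense()["position"]); todo([.5805,-.223,.165],y+np.pi/2)
E
```

```text
[ 0.5822 -0.1341  0.1654]
shift [-0.0826  0.0003 -0.0329] turn [-0.0525 -0.0627 -0.001 ] joint6 -2.068860868938746
```

Emit:
carry_out(targets=[[[-0.083,0,-0.033],[0,0,0],0.3],[[-0.083,0,-0.033],[0,0,0],0.3],[[-0.083,0,-0.033],[0,0,0],0.3],[[-0.083,0,-0.033],[0,0,0],0.3],[[-0.083,0.03,-0.033],[0,0,0],0.3],[[-0.083,0.06,-0.033],[0,0,0],0.3],[[-0.083,0.08,-0.033],[0,0,0],0.3],[[-0.083,0.09,-0.033],[0,0,0],0.3],[[-0.083,0.09,-0.033],[0,0,0],0.3],[[-0.083,0.09,-0.033],[0,0,0],0.3]])

```text
time_s: 10.57
position: [0.5818, -0.2212, 0.0758]
orientation: [-1.371, -0.911, 0.912]
contact_force: [0.9, -0.7, -2.9]
opening: 0.044
```

```bash
python3 - <<'E'
from h import *
s=env.sense(); c=cam("wrist",s); im=env.get_image("wrist")[:,:,::-1].copy()
y=np.radians(-22.75);print(s["position"],s["contact_force"]); todo([.5805,-.223,.075],y+np.pi/2,s)
P=frame([.5873,-.2248],y,np.array([[46,46,28],[46,-60,28],[-60,46,28],[-60,-60,10],[60,60,28]])*1e-3)
M=frame(s["position"],y,np.array([[-23,-22,0],[-23,22,0],[-23,22,62],[-23,-22,62],[-33,22,0],[-33,-22,0]])*1e-3); M[:,2]+=s["position"][2]-.024
for q,col in((P,(0,0,255)),(M,(255,0,255))):
    uv=w2px(c,q);print(uv.round(1).tolist())
    for p in uv: cv2.circle(im,tuple(int(v) for v in p),2,col,1)
cv2.imwrite("pics/jig2.png",cv2.resize(im[:,160:480],None,fx=1.5,fy=1.5,interpolation=cv2.INTER_CUBIC))
E
```

```text
[ 0.5818 -0.2212  0.0758] [ 0.9261 -0.6782 -2.8536]
shift [-0.0021  0.0008  0.0005] turn [-0.0266 -0.0105 -0.0281] joint6 -1.9183855133402845
[[377.0, 285.6], [233.1, 285.5], [386.5, 141.0], [227.5, 137.3], [394.6, 301.8]]
[[279.1, 198.1], [353.0, 198.1], [369.2, 244.5], [262.4, 244.4], [353.6, 181.9], [278.5, 181.8]]
```

View pics/jig2.png

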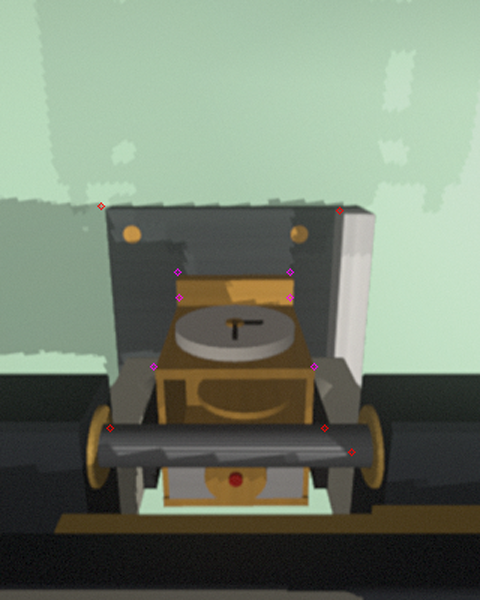

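The movement is held square over the plate, dial toward the robot. In the image the blue fence is hidden below the gripper and the silver one is to the right at (358,290). I'll lower it until the plate is felt.

Emit:
carry_out(targets=[[[0,0.015,0],[0,0,0],0.3],[[0,0.028,0],[0,0,0],0.3],[[0,0.036,0],[0,0,0],0.3],[[0,0.038,0],[0,0,0],0.3],[[0,0.038,0],[0,0,0],0.3],[[0,0.038,0],[0,0,0],0.3]])

```text
time_s: 11.12
position: [0.5823, -0.2216, 0.0386]
orientation: [-1.373, -0.912, 0.911]
contact_force: [0.4, -0.0, -2.4]
opening: 0.0439
```

Emit:
carry_out(targets=[[[0,0.001,0],[0,0,0],0.3],[[0,0.001,0],[0,0,0],0.3],[[0,0.001,0],[0,0,0],0.3]])

```text
time_s: 11.37
position: [0.5818, -0.2216, 0.0371]
orientation: [-1.372, -0.912, 0.911]
contact_force: [-0.6, 0.6, -2.9]
opening: 0.044
```

Emit:
carry_out(targets=[[[0,0.001,0],[0,0,0],0.3],[[0,0.001,0],[0,0,0],0.3],[[0,0.001,0],[0,0,0],0.3]])

```text
time_s: 11.62
position: [0.5815, -0.2216, 0.0356]
orientation: [-1.372, -0.911, 0.911]
contact_force: [-0.2, 0.5, -3.5]
opening: 0.0441
```

Emit:
carry_out(targets=[[[0,0.001,0],[0,0,0],0.3],[[0,0.001,0],[0,0,0],0.3],[[0,0.001,0],[0,0,0],0.3]])

```text
time_s: 11.87
position: [0.5815, -0.2215, 0.0345]
orientation: [-1.371, -0.911, 0.911]
contact_force: [-1.7, -0.5, -3.5]
opening: 0.0439
```

Emit:
carry_out(targets=[[[0,0.0005,0],[0,0,0],0.3],[[0,0.0005,0],[0,0,0],0.3],[[0,0.0005,0],[0,0,0],0.3]])

```text
time_s: 12.12
position: [0.5817, -0.2216, 0.0341]
orientation: [-1.372, -0.911, 0.911]
contact_force: [0.6, 0.1, -2.8]
opening: 0.0441
```

Emit:
carry_out(targets=[[[0,0.0005,0],[0,0,0],0.3],[[0,0.0005,0],[0,0,0],0.3],[[0,0.0005,0],[0,0,0],0.3]])

```text
time_s: 12.37
position: [0.5817, -0.2216, 0.0341]
orientation: [-1.372, -0.912, 0.911]
contact_force: [-2.7, 1.3, 5.3]
opening: 0.044
```

Emit:
carry_out(targets=[[[0,0.0005,0],[0,0,0],0.3],[[0,0.0005,0],[0,0,0],0.3],[[0,0.0005,0],[0,0,0],0.3]])

```text
time_s: 12.62
position: [0.5817, -0.2216, 0.0341]
orientation: [-1.372, -0.912, 0.911]
contact_force: [-5.2, 2.4, 8.3]
opening: 0.0439
```

Plate contact comes at TCP z ≈ 0.034. I'll lift slightly and slide to about 3 mm short of both fences.

Emit:
carry_out(targets=[[[0,-0.0015,0],[0,0,0],0.3],[[0,-0.0015,0],[0,0,0],0.3],[[0.005,-0.0015,-0.006],[0,0,0],0.3],[[0.01,-0.0015,-0.012],[0,0,0],0.3],[[0.015,-0.0015,-0.018],[0,0,0],0.3],[[0.018,-0.0015,-0.023],[0,0,0],0.3],[[0.02,-0.0015,-0.026],[0,0,0],0.3],[[0.02,-0.0015,-0.026],[0,0,0],0.3],[[0.02,-0.0015,-0.026],[0,0,0],0.3]])

```text
time_s: 13.37
position: [0.6133, -0.213, 0.0342]
orientation: [-1.371, -0.911, 0.912]
contact_force: [-0.2, 0.5, -2.9]
opening: 0.0437
```

Emit:
carry_out(targets=[[[0,0,-0.001],[0,0,0],0.3],[[0,0,-0.001],[0,0,0],0.3],[[0,0,-0.002],[0,0,0],0.3],[[0,0,-0.002],[0,0,0],0.3],[[0,0,-0.002],[0,0,0],0.3]])

```text
time_s: 13.78
position: [0.6151, -0.2141, 0.0347]
orientation: [-1.372, -0.911, 0.911]
contact_force: [-1.1, -0.3, -3.7]
opening: 0.0443
```

Emit:
carry_out(targets=[[[0,0,-0.001],[0,0,0],0.3],[[0,0,-0.001],[0,0,0],0.3],[[0,0,-0.001],[0,0,0],0.3]])

```text
time_s: 14.03
position: [0.6161, -0.2144, 0.0346]
orientation: [-1.372, -0.911, 0.911]
contact_force: [-0.3, -0.6, -3.3]
opening: 0.0441
```

Emit:
carry_out(targets=[[[0,0,-0.001],[0,0,0],0.3],[[0,0,-0.001],[0,0,0],0.3],[[0,0,-0.001],[0,0,0],0.3]])

```text
time_s: 14.28
position: [0.6164, -0.2146, 0.0344]
orientation: [-1.371, -0.91, 0.912]
contact_force: [-2.2, 1.5, -3.0]
opening: 0.0439
```

Emit:
carry_out(targets=[[[0,0,-0.0005],[0,0,0],0.3],[[0,0,-0.0005],[0,0,0],0.3],[[0,0,-0.0005],[0,0,0],0.3]])

```text
time_s: 14.53
position: [0.6165, -0.2147, 0.0343]
orientation: [-1.37, -0.91, 0.912]
contact_force: [-4.8, 2.5, -2.0]
opening: 0.0437
```

Emit:
carry_out(targets=[[[0,0,-0.0005],[0,0,0],0.3],[[0,0,-0.0005],[0,0,0],0.3],[[0,0,-0.0005],[0,0,0],0.3]])

```text
time_s: 14.78
position: [0.6165, -0.2147, 0.0342]
orientation: [-1.37, -0.909, 0.912]
contact_force: [-6.2, 3.9, -0.1]
opening: 0.0437
```

Back fence reached at about 7 N. Now the side fence.

Emit:
carry_out(targets=[[[0.001,0,0],[0,0,0],0.3],[[0.001,0,0],[0,0,0],0.3],[[0.002,0,0],[0,0,0],0.3],[[0.002,0,0],[0,0,0],0.3],[[0.002,0,0],[0,0,0],0.3]])

```text
time_s: 15.2
position: [0.6169, -0.2137, 0.0342]
orientation: [-1.37, -0.908, 0.913]
contact_force: [-6.6, -0.8, -0.2]
opening: 0.0443
```

Emit:
carry_out(targets=[[[0.001,0,0],[0,0,0],0.3],[[0.001,0,0],[0,0,0],0.3],[[0.001,0,0],[0,0,0],0.3]])

```text
time_s: 15.45
position: [0.6173, -0.2129, 0.0342]
orientation: [-1.37, -0.908, 0.913]
contact_force: [-6.5, -0.2, -1.1]
opening: 0.044
```

Emit:
carry_out(targets=[[[0.0005,0,0],[0,0,0],0.3],[[0.0005,0,0],[0,0,0],0.3],[[0.0005,0,0],[0,0,0],0.3]])

```text
time_s: 15.7
position: [0.6174, -0.2125, 0.0342]
orientation: [-1.37, -0.908, 0.913]
contact_force: [-5.6, -1.8, -0.1]
opening: 0.0439
```

Emit:
carry_out(targets=[[[0.0007,0,0],[0,0,0],0.3],[[0.0007,0,0],[0,0,0],0.3],[[0.0007,0,0],[0,0,0],0.3]])

```text
time_s: 15.95
position: [0.6177, -0.2119, 0.0342]
orientation: [-1.37, -0.908, 0.913]
contact_force: [-6.6, -1.2, -0.7]
opening: 0.0439
```

Emit:
carry_out(targets=[[[0.0007,0,0],[0,0,0],0.3],[[0.0007,0,0],[0,0,0],0.3],[[0.0007,0,0],[0,0,0],0.3]])

```text
time_s: 16.2
position: [0.6179, -0.2112, 0.0342]
orientation: [-1.37, -0.908, 0.913]
contact_force: [-5.6, -1.9, -1.5]
opening: 0.0436
```

Emit:
carry_out(targets=[[[0.0005,0,0],[0,0,0],0.3],[[0.0005,0,0],[0,0,0],0.3],[[0.0005,0,0],[0,0,0],0.3]])

```text
time_s: 16.45
position: [0.6181, -0.2108, 0.0343]
orientation: [-1.37, -0.908, 0.913]
contact_force: [-7.0, -1.6, -0.4]
opening: 0.0435
```

Emit:
carry_out(targets=[[[0.0007,0,0],[0,0,0],0.3],[[0.0007,0,0],[0,0,0],0.3],[[0.0007,0,0],[0,0,0],0.3]])

```text
time_s: 16.7
position: [0.6182, -0.2106, 0.0342]
orientation: [-1.37, -0.908, 0.913]
contact_force: [-6.5, -4.1, -0.5]
opening: 0.0438
```

Emit:
carry_out(targets=[[[0.0007,0,0],[0,0,0],0.3],[[0.0007,0,0],[0,0,0],0.3],[[0.0007,0,0],[0,0,0],0.3]])

```text
time_s: 16.95
position: [0.6182, -0.2106, 0.0342]
orientation: [-1.371, -0.907, 0.914]
contact_force: [-7.6, -7.0, -0.4]
opening: 0.044
```

Emit:
carry_out(targets=[[[0.0005,0,0],[0,0,0],0.3],[[0.0005,0,0],[0,0,0],0.3],[[0.0005,0,0],[0,0,0],0.3]])

```text
time_s: 17.2
position: [0.6182, -0.2105, 0.0343]
orientation: [-1.371, -0.906, 0.914]
contact_force: [-6.7, -10.0, -1.0]
opening: 0.0435
```

The side fence is now taking load. I'll add some push on the back fence and check the forces in jig axes.

Emit:
carry_out(targets=[[[0,0,-0.0005],[0,0,0],0.3],[[0,0,-0.0005],[0,0,0],0.3],[[0,0,-0.001],[0,0,0],0.3],[[0,0,-0.001],[0,0,0],0.3],[[0,0,-0.001],[0,0,0],0.3],[[0,0,-0.001],[0,0,0],0.3]])

```text
time_s: 17.7
position: [0.6182, -0.2105, 0.0343]
orientation: [-1.37, -0.905, 0.915]
contact_force: [-11.9, -6.4, 2.4]
opening: 0.0438
```

```bash
cat > chk.py <<'E'
from h import *
y=np.radians(-22.75); F=[]
im=None
for i in range(4):
    s=env.sense(); c=cam("wrist",s); im=env.get_image("wrist"); F.append(s["contact_force"])
f=np.mean(F,0); Rz=np.array([[np.cos(y),np.sin(y)],[-np.sin(y),np.cos(y)]])
Rm=R.from_rotvec(s["orientation"]).as_matrix()
print("jig force",Rz@f[:2],"z",f[2],"yaw-err deg",np.degrees(np.arctan2(Rm[1,0],Rm[0,0]))-67.25,"tilt x,z",np.degrees(Rm[2,0]),np.degrees(Rm[2,2]))
print("pos in corner",Rz@(s["position"][:2]-[.6475,-.2002]),s["position"][2],s["opening"],s["time_s"])
cv2.imwrite("pics/fin%d.png"%int(s["time_s"]*100),cv2.resize(im[80:360,180:500,::-1],None,fx=2,fy=2,interpolation=cv2.INTER_CUBIC))
E
python3 chk.py; ls pics
```

```text
jig force [ -7.6112 -10.246 ] z 2.1990086123181505 yaw-err deg -0.12337291090415192 tilt x,z -0.19441076955795794 0.28843311433129504
pos in corner [-0.023  -0.0208] 0.03427561329819197 0.043929283539699264 17.85
fin1785.png
hol.png
hol2.png
hol_raw.png
jig.png
jig2.png
jig_raw.png
scene1.png
top1.png
```

View pics/fin1785.png

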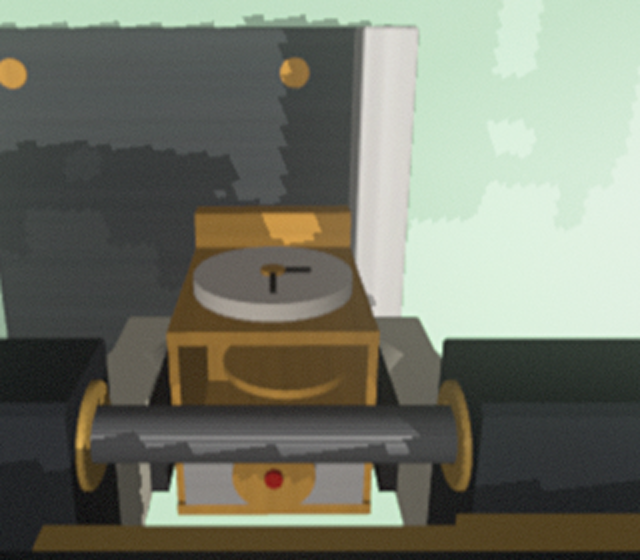

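```bash
python3 - <<'E'
from h import *
im=env.get_image("scene")[:,:,::-1]
cv2.imwrite("pics/scene_fin.png",cv2.resize(im[140:260,170:330],None,fx=4,fy=4,interpolation=cv2.INTER_CUBIC))
E
```

```text
(no output)
```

View pics/scene_fin.png

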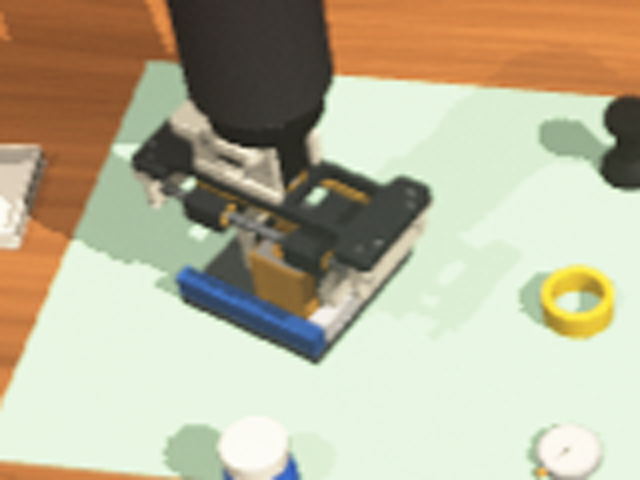

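The wrist view shows the movement's right side against the silver fence, and the scene view shows its back at the blue fence. I'll add a little push on the back for margin, let it settle and check again.

Emit:
carry_out(targets=[[[0,0,-0.0007],[0,0,0],0.3],[[0,0,-0.0007],[0,0,0],0.3],[[0,0,-0.0007],[0,0,0],0.3],[[0,0,-0.0007],[0,0,0],0.3],[[0,0,-0.0007],[0,0,0],0.3],[[0,0,-0.0007],[0,0,0],0.3],[[0,0,-0.0007],[0,0,0],0.3],[[0,0,-0.0007],[0,0,0],0.3]])

```text
time_s: 18.62
position: [0.6183, -0.2106, 0.0343]
orientation: [-1.369, -0.905, 0.915]
contact_force: [-11.7, -4.8, 4.6]
opening: 0.0441
```

```bash
python3 chk.py
```

```text
jig force [-9.4884 -9.1738] z 4.645447777401547 yaw-err deg -0.13023609733428998 tilt x,z -0.19838343251062224 0.3514010778025405
pos in corner [-0.0229 -0.0208] 0.0342818208994857 0.043807631077275484 18.7667
```

Both fences carry about 9 N and the movement is square and still, so I'm handing in.

```bash
python3 -c "
from workcell import env
print(env.close_job())"
```

```text
the job is handed in; nothing more can be done
None
```

The job is handed in with the movement still gripped and pressed into the corner of the jig; no verdict is reported.

- **Jaw and lift:** I drew the jaw back about 26 mm by its red post and confirmed in the wrist image that it was clear. I then lifted the movement out and carried it over the other things to the jig.
- **Seating:** I lowered the movement until the plate was felt at a tool-tip height of about 34 mm. I then slid it against the blue fence and after that the silver one.
- **Fence forces:** The net force on the tool was about 9.5 N along the back-fence direction and 9.2 N along the side-fence direction. These are net wrist forces, so friction between movement and fences makes each fence's true share uncertain.
- **Position:** The tool tip read (-22.9, -20.8) mm in the corner frame, against the seated (-23, -22). The 1.2 mm difference in y is within the 2 mm calibration and the 3 mm tolerance.
- **Squareness and grip:** The tool was within about 0.15° in yaw and 0.4° in tilt, gripping at the commanded 30 N with an opening of 43.8 mm, at about 18.8 s.
- **Other things on the bench:** I saw no sign of moved bystanders. The final crop covered only the jig area, with the ring, watch and oil jar fully in view and the stand and tray partly cut off, so the jar, screwdriver and look-alikes were not checked again at the end.

No check failed.

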